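Grease the polishing spindle's bearing with a push gun

ROBOT

A 6-joint arm with a two-finger parallel gripper is mounted at the origin on the work surface. World frame = base frame: x ahead of the robot, y to its left, z up, the work surface at z = 0. Lengths are in m, angles in degrees, forces in N, time in s.
With the tool pointing down it reaches from about 0.25 to 0.725 m from the base axis. Payload 9.7 kg.
Tool frame: the origin (TCP) lies on the centre line of the jaws, within the pads' length; the fingertips stand tip_reach ahead of it and the grasp point (between the pads) lies 2 mm behind it (tip_reach is the distance from the TCP to the fingertips, in m); z points along the fingers, y is the direction in which the jaws open and shut (so a half turn about z gives the same grasp; the last joint's range is limited). The gripper opens to 85 mm and grips with 20 to 120 N. Pads are 22 mm wide; open, the fingers measure 114 mm over their backs; the gripper's body (76 mm by 85 mm) begins 54 mm behind the grasp point. The pads swing forward as they close: fully open they stand 13 mm farther back than shut.
Start: joints at [74.943, 4.979, 10.078, 95.1, 0, 90], TCP at [0.143, 0.531, 0.21] pointing down, gripper open.
Joint ranges: [-179.16, 179.16], [-48.56, 103.87], [-65.8, 70.77], [-126.05, 130.52], [-82.76, 87.17], [-180, 180]. Speed limits (degrees/s): [127.2, 127.2, 147.25, 180, 180, 180].

INTERFACE

Orientations are given as [roll, pitch, yaw] about the fixed x, y, z axes, in that order (R = Rz(yaw) Ry(pitch) Rx(roll)).
In Python, from workcell import get_obs, camera, calibration, job_done, tip_reach gives the robot as it stands.
- The arm moves only by the tool apply_moves, never from a script. Its argument "rows" is a list of rows, each a list of 7 numbers: the shift along the world's x, y, z in mm, then the turn, a rotation vector about the world's x, y, z in degrees, then the closure, from 0 (fully open) to 1 (shut). A call has 1 to 20 rows; each row shifts and turns the commanded pose from where the row before left it; what a row does not reach is not made up. A row lasts 1/8 s, in which the tool goes at most 62.5 mm and 10.7 degrees, less where a joint would pass 70% of its speed; a pose out of reach is approached as far as the arm can. A call with a gripper value outside its range is refused whole. The fingers move at their own pace and stop on an object; "grip_force" is the grip in N (left out, the last holds). Time passes only in rows, so rows that do not move let the fingers close. It gives the time, the measured TCP pose, the force and the opening at its end, in the units of the state.
- get_obs(): the state, without advancing time (a new reading comes with each control period).
- camera(name): name is "scene" or "top"; returns the picture (420x560x3 uint8, red, green, blue); there is no depth.
- calibration(name): a dict with "intrinsics" (3x3 intrinsics, pixels), "dist" ([k1, k2, p1, p2, k3] as OpenCV has them; the pictures are not rectified), "T" (4x4, takes a point from camera to world coordinates). Camera axes: x right, y down, z forward; pixel columns grow to the right and rows downward; lengths in m; the calibration is good to about 2 mm. A picture is of the moment at which its call begins. calibration takes no time and is no camera call.
- job_done(): hands the job in, once; it reports no verdict.
The state is a dict: "time": time; "q": joint angles; "qd": joint speeds; "joint_efforts": joint torques, N m; "ee_pos": TCP position; "tcp_rot": TCP orientation; "wrist_force": force on the tool from outside, world axes, zero at the start; "torque": the same for the moment, N m; "opening": finger opening in m.
Only numpy, scipy, OpenCV 4.12 (cv2) and the standard library are available. Lean on these libraries where they do the work, as an engineer would, in place of code of your own. Each camera call takes 0.05 s, during which the arm holds its last target.

TASK

The tilted grease nipple of the bearing next to the felt wheel has just been brushed clean: first lay the brush flat in the long empty section of the blue tray. Then take the grease gun out of its stand, press its coupler squarely onto that nipple until it snaps home, and keep pushing so that the barrel slides more than half-way down its 20 mm spring stroke. Finish still gripping the gun and holding it pressed there, and leave everything else on the bench where it is.

Things in the scene. Friction and masses are not known exactly. Their poses are not given: they have to be found in the camera images.
- brush_mid (a point): Brush lying flat in front of the spindle, 200 mm long: round wooden handle 20 mm thick, metal ferrule (15 to 55 mm ahead of this point along x, 42 mm wide, 20 mm high), grey bristles. The point is on the handle's centre line near the balance point, 10 mm above the underside; x points to the bristles (tip 120 mm ahead, handle end 80 mm behind), z up. Grip the handle here.
- slot (a point): Long section of the blue tray (246 x 174 x 20 mm; beside it two short sections with angle brackets). The point is the centre of the section's floor, 4 mm above the bench; x along the section (inside 238 mm), y across it (inside 88 mm), z up. Walls stand 16 mm above the floor.
- gun_grip (a point): Push grease gun, 0.4 kg, standing upright, coupler down, in its stand: plain steel barrel 30 mm thick, 38 mm nut at its lower end, equally thick dark cap on top, a 10 mm tube below with the coupler. The point is on the axis, 78 mm above the barrel's underside, 28 mm below the cap's top (31 to the valve on it). z up along the gun. Grip here from above; all 30 mm thick from 61 mm below to 28 mm above the point.
- coupler_seat (a point): Seat inside the coupler, on the gun's axis, which touches the nipple's tip when fully home; 123 mm below the grip point with the spring at rest. z up along the gun. Coupler 23 mm thick; its flared mouth, 19 mm wide, is 15.5 mm below the seat. Four sprung jaws 10 mm below the seat ride over the nipple's head (8 to 12 N, seat 9 to 5 mm short of home), then snap shut behind it.
- nozzle (a joint): Stroke of the gun in m: how far the barrel has been pushed down over its tube, 0 (spring at rest) to 0.020 (bottomed). The spring has 12 N of preload and gains 0.4 N per mm (16 N at half stroke), so the coupler snaps on before the barrel moves.
- stand: Steel stand of the gun, 110 x 100 mm, fixed; origin on the bench under the gun's axis. The barrel stands on its top plate 70 mm above the bench, the nut inside a 42 mm ring whose top is at 86 mm; the coupler hangs through a 31 mm hole. Lift the gun at least 95 mm straight up to clear it.
- nipple_tip (a point): Tip of the grease nipple (10 mm ball head, 6 mm neck, hexagon from 17 mm below the tip) on the pillow block next to the grey felt wheel, about 116 mm above the bench. z points out along the nipple, leaning 35 degrees from vertical toward the robot's side; y along the shaft, to the motor. The like nipple 110 mm along +y is not meant. The wheel is 65 mm away along -y, its top 121 mm high.
- machine: Polishing spindle, fixed: steel base plate 136 x 500 mm carrying (along y) the 100 mm felt wheel, two grey pillow blocks and a blue motor, shaft 71 mm above the bench. Origin on the bench below the shaft; wheel bearing at y = -60 mm, the other at +50 mm, motor from 140 to 330 mm, its top 160 mm high. -x is the side towards the robot.
- grease_tin: Bystander: round tin, 75 mm wide, 70 mm high; origin under its centre.
- wire_brush: Bystander: wooden wire brush lying bristles up, 162 mm long, 40 mm high; origin on the bench under its middle.
- pliers: Bystander: pliers, 175 mm long, lying flat; origin at the joint's underside.
- jar: Bystander: white jar, 56 mm wide, 75 mm high; origin under its centre.
- screwdriver: Bystander: screwdriver, 200 mm long, lying; origin under its middle.
- bracket0: Bystander: flat steel angle bracket, 60 mm, 4 mm thick, in one short tray section; origin under its middle.
- bracket1: Bystander: flat steel angle bracket like the other, in the other short section.
Not all that is in view belongs to the job. What is shaped like the stand but red is not meant.

How it is judged (in metres and radians):
On the way, in this order (a step that is already met when the one before it is completed fails the run):
1. the brush lies flat, let go, in the long section of the tray (x of brush_mid in the frame of slot between -0.05 and 0.05 m and y of brush_mid in the frame of slot between -0.035 and 0.035 m and z of brush_mid in the frame of slot below 0.014 m and angle between the z axis of brush_mid and the z axis of slot, either way round below 0.12 rad and angle between the x axis of brush_mid and the x axis of slot, either way round below 0.3 rad and contact force between the fingers and brush below 0.2 N), for 0.2 s.
2. the coupler has snapped home, square on the nipple next to the felt wheel (distance between coupler_seat and nipple_tip below 0.003 m and angle between the z axis of coupler_seat and the z axis of nipple_tip, either way round below 0.14 rad), for 0.05 s.
At the end, for the whole second after the job is handed in: Coupler home on the nipple by the felt wheel (seat within 3 mm of its tip, gun within 8 degrees of its axis), gun gripped and pressed on with over 8 N, barrel over 10 mm down its stroke; brush flat on the floor of the long tray section, lengthwise within 17 degrees (all of step 2 and value of joint nozzle above 0.01 m and contact force between the fingers and gun above 3 N and contact force between gun and machine above 8 N and contact force between gun and stand below 0.5 N and x of brush_mid in the frame of slot between -0.05 and 0.05 m and y of brush_mid in the frame of slot between -0.035 and 0.035 m and z of brush_mid in the frame of slot below 0.014 m and angle between the z axis of brush_mid and the z axis of slot, either way round below 0.12 rad and angle between the x axis of brush_mid and the x axis of slot, either way round below 0.3 rad); the arm keeps its last pose, push and grip.
It fails at once if another thing on the bench is moved by more than 40 mm (distance of any of grease_tin, wire_brush, pliers, jar, screwdriver, bracket0, bracket1 from where it was at the start of the episode above 0.04 m).
It also fails if it takes over 50 s, if anything falls off the work surface, if the arm or the gripper's body presses on something with over 40 N, if the wrist force passes 120 N, or if a joint passes its speed limit or range.

## Working session

There is one attempt and no reset: what is moved stays moved. The work goes in short steps, Python scripts to look and compute and a tool call to move; the robot and the scene stay as the last step left them, time stands still between calls to the robot, and variables do not carry over. Pictures are saved under pics/ and viewed, and the job is handed in when it is done.

Besides the shell and the picture viewer there is one more tool, called as name(argument=value, ...), one argument or row to a line, values as JSON. apply_moves: Moves the arm, as the interface text tells. Its arguments: {"type":"object","properties":{"rows":{"type":"array","items":{"type":"array","items":{"type":"number"}}},"grip_force":{"type":"number"}},"required":["rows"]}

```bash
ls; mkdir -p pics; python3 - <<'E'
from workcell import *
import cv2,numpy as np
print(get_obs()); print(tip_reach)
for n in("scene","top"):
    im=camera(n); cv2.imwrite(f"pics/{n}0.png",im[:,:,::-1]); c=calibration(n); print(n,np.array(c["intrinsics"]).round(1).tolist(),c["dist"],np.array(c["T"]).round(4).tolist())
E
```

```text
pics
{'time': 0.0, 'q': array([7.49426284e+01, 5.01118107e+00, 1.00361562e+01, 9.50976164e+01,
       2.93205770e-04, 8.99982077e+01]), 'qd': array([ 0.01028277,  0.01742337,  0.01232061,  0.01093213, -0.01431057,
        0.00255867]), 'joint_efforts': array([ 1.74159097e-03, -5.20397329e+01,  4.64797175e+01,  1.67126663e-02,
        1.06026819e-04, -1.07634204e-05]), 'ee_pos': array([0.14282083, 0.53089368, 0.20959753]), 'tcp_rot': array([-1.79927359e+02, -2.95477903e-04,  1.64944420e+02]), 'wrist_force': array([-0.09078295, -0.42952546,  0.23552758]), 'torque': array([-0.00429565, -0.03695641,  0.00487742]), 'opening': 0.08526666563720237}
0.017
scene [[382.8, 0.0, 277.2], [0.0, 382.8, 213.0], [0.0, 0.0, 1.0]] [-0.09285827  0.          0.          0.          0.        ] [[-0.4741, 0.6457, -0.5986, 1.2582], [0.8804, 0.3391, -0.3316, 0.5209], [-0.0111, -0.6842, -0.7292, 1.0461], [0.0, 0.0, 0.0, 1.0]]
top [[465.1, 0.0, 277.0], [0.0, 465.1, 211.6], [0.0, 0.0, 1.0]] [0.05328939 0.         0.         0.         0.        ] [[-0.0035, -0.9906, 0.1366, 0.2951], [-0.9999, 0.0021, -0.0103, 0.0916], [0.0099, -0.1367, -0.9906, 1.4283], [0.0, 0.0, 0.0, 1.0]]
```

View pics/scene0.png

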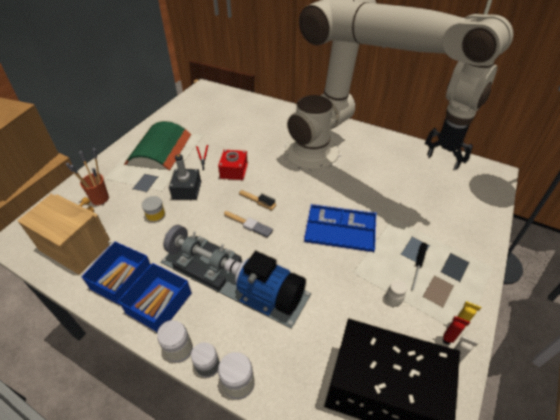

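View pics/top0.png

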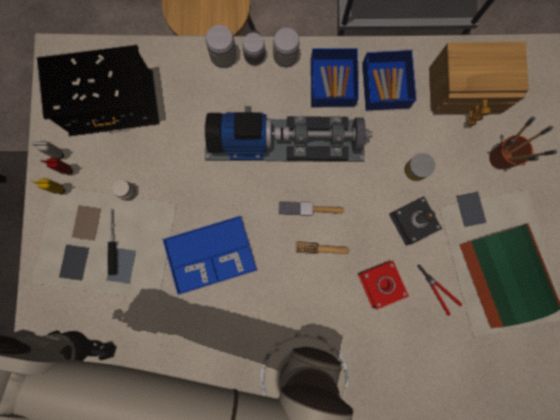

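```bash
python3 - <<'E'
import cv2,numpy as np
t=cv2.imread("pics/top0.png"); s=cv2.imread("pics/scene0.png")
def crop(im,x0,y0,w,h,k,n):
    c=cv2.resize(im[y0:y0+h,x0:x0+w],None,fx=k,fy=k,interpolation=cv2.INTER_CUBIC)
    for i in range(0,w,10):
        cv2.line(c,(i*k,0),(i*k,4 if (x0+i)%50 else 12),(0,255,255),1)
        if (x0+i)%20==0: cv2.putText(c,str(x0+i),(i*k,22),0,0.4,(0,255,255),1)
    for i in range(0,h,10):
        cv2.line(c,(0,i*k),(4,i*k),(0,255,255),1)
        if (y0+i)%20==0: cv2.putText(c,str(y0+i),(5,i*k+4),0,0.4,(0,255,255),1)
    cv2.imwrite(n,c)
crop(t,260,190,100,70,8,"pics/t_brush.png")
crop(t,260,100,130,70,6,"pics/t_mach.png")
crop(t,380,185,70,70,8,"pics/t_gun.png")
crop(t,150,205,120,100,6,"pics/t_tray.png")
crop(s,150,210,100,80,8,"pics/s_mach.png")
crop(s,155,140,60,70,8,"pics/s_gun.png")
E
```

```text
(no output)
```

View pics/t_brush.png

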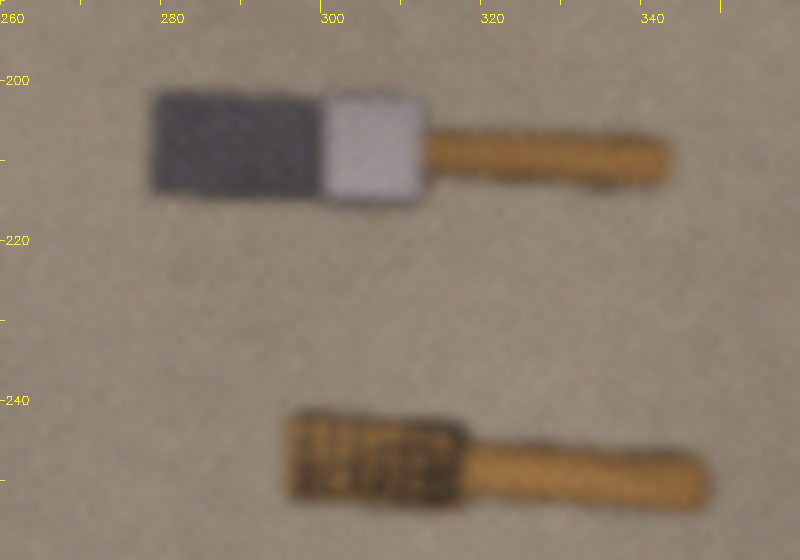

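View pics/t_mach.png

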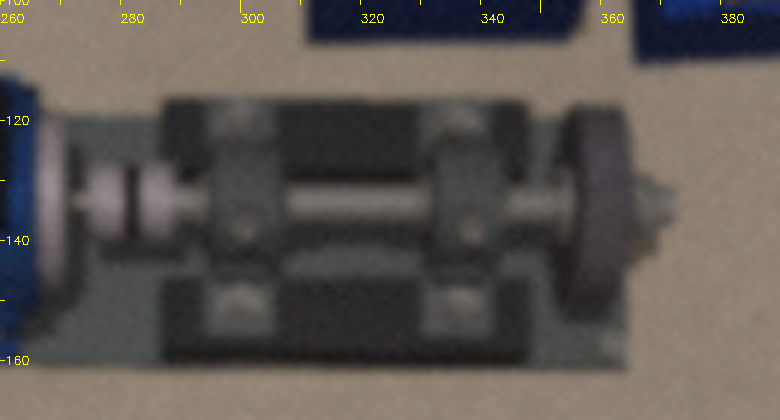

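View pics/t_gun.png

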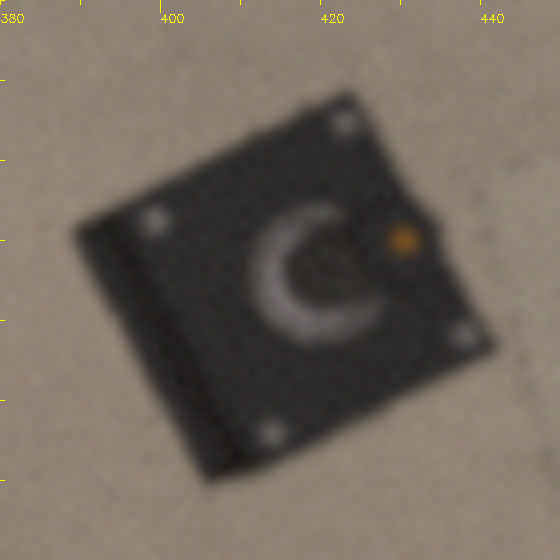

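View pics/t_tray.png

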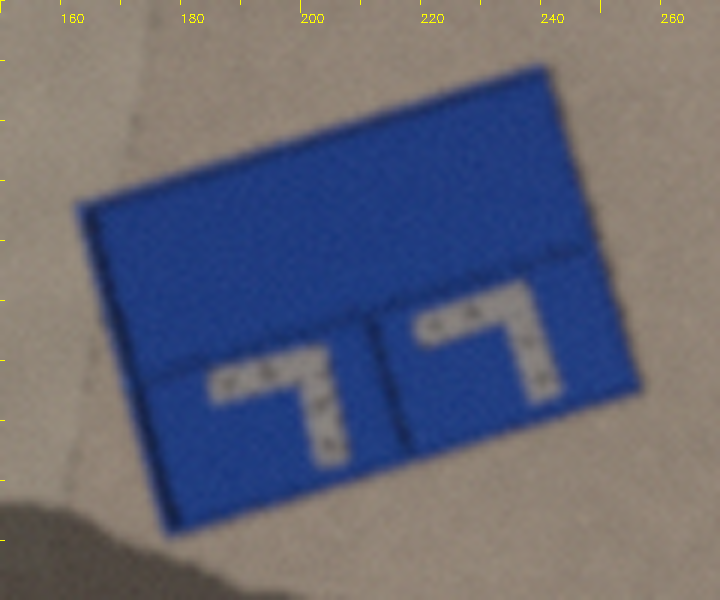

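View pics/s_mach.png

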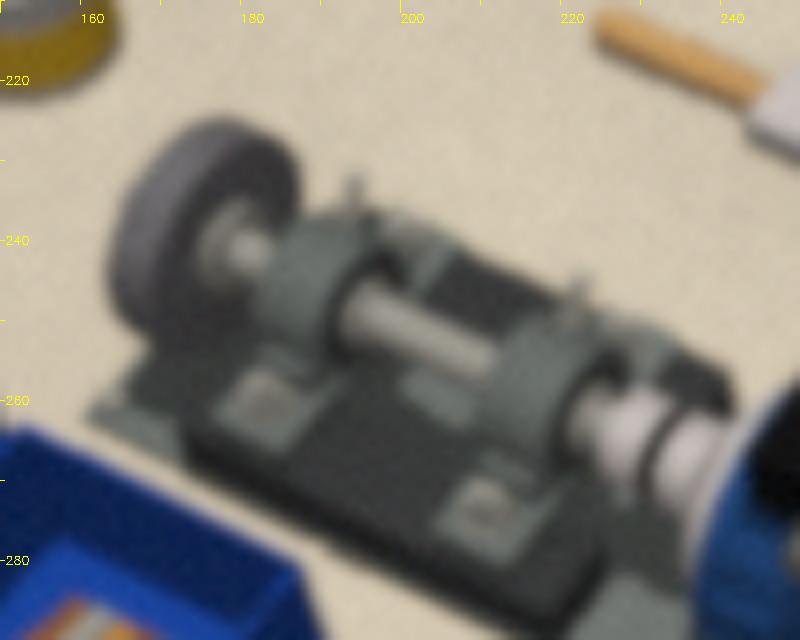

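View pics/s_gun.png

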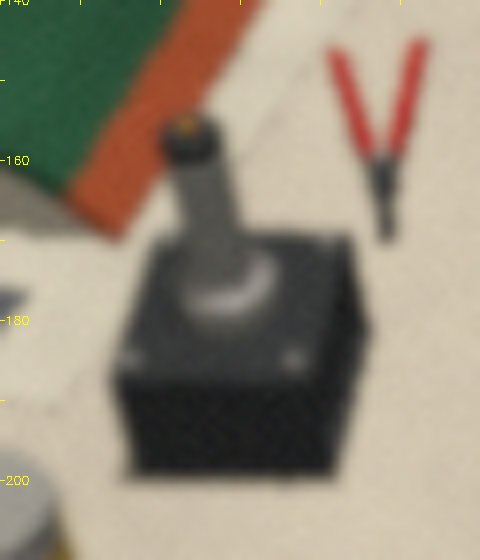

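```bash
cat > h.py <<'E'
from workcell import *
import cv2,numpy as np
def cal(n):
    c=calibration(n); return np.array(c["intrinsics"],float),np.array(c["dist"],float),np.array(c["T"],float)
def ray(n,p):
    K,d,T=cal(n); u=cv2.undistortPoints(np.array([[p]],float),K,d)[0,0]
    v=T[:3,:3]@np.array([u[0],u[1],1]); return T[:3,3],v/np.linalg.norm(v)
def onz(n,p,z):
    o,v=ray(n,p); return o+v*(z-o[2])/v[2]
def tri(pt,ps):
    o1,v1=ray("top",pt);o2,v2=ray("scene",ps)
    A=np.c_[v1,-v2]; s=np.linalg.lstsq(A,o2-o1,rcond=None)[0]
    a=o1+s[0]*v1;b=o2+s[1]*v2
    return (a+b)/2,(a-b)
def proj(n,P):
    K,d,T=cal(n); W=np.linalg.inv(T); r=cv2.Rodrigues(W[:3,:3])[0]
    return cv2.projectPoints(np.atleast_2d(np.array(P,float)),r,W[:3,3],K,d)[0][:,0]
def cp(x0,y0,k,X,Y): return (x0+(X+.5)/k-.5, y0+(Y+.5)/k-.5)
E
cat > m.py <<'E'
from h import *
np.set_printoptions(precision=4,suppress=True)
tb=lambda X,Y:cp(260,190,8,X,Y)
print("brush: tip",onz("top",tb(153,145),.01),"ferr/bristle",onz("top",tb(322,148),.02),"ferr/handle",onz("top",tb(424,150),.02),"end",onz("top",tb(670,160),.01),)
tr=lambda X,Y:cp(150,205,6,X,Y)
for n,c in dict(TL=(77,205),TR=(546,66),BR=(643,390),BL=(167,535),divL=(147,378),divR=(590,250)).items(): print("tray",n,onz("top",tr(*c),.02))
tg=lambda X,Y:cp(380,185,8,X,Y)
for c in [(350,92),(497,350),(210,482),(75,232)]: print("standplate",onz("top",tg(*c),.07))
print("ring c",onz("top",tg(322,272),.086))
print("valve",tri(tg(404,240),cp(155,140,8,186,126)))
tm=lambda X,Y:cp(260,100,6,X,Y); sm=lambda X,Y:cp(150,210,8,X,Y)
print("nip",tri(tm(473,231),sm(355,182)), onz("top",tm(473,231),.116),onz("scene",sm(355,182),.116))
print("nip2",tri(tm(247,228),sm(582,280)))
print("mach corner",onz("top",tm(625,368),.01),onz("top",tm(36,368),.01))
print("wheel hub end",onz("top",tm(672,205),.071))
E
python3 m.py
```

```text
brush: tip [0.5029 0.0718 0.01  ] ferr/bristle [0.5002 0.0072 0.02  ] ferr/handle [ 0.4993 -0.0318  0.02  ] end [ 0.4967 -0.1274  0.01  ]
tray TL [0.4075 0.4229 0.02  ]
tray TR [0.4774 0.1882 0.02  ]
tray BR [0.3139 0.1385 0.02  ]
tray BL [0.244  0.3733 0.02  ]
tray divL [0.321  0.3855 0.02  ]
tray divR [0.3839 0.1654 0.02  ]
standplate [ 0.5279 -0.355   0.07  ]
standplate [ 0.4321 -0.4039  0.07  ]
standplate [ 0.384  -0.2975  0.07  ]
standplate [ 0.4759 -0.252   0.07  ]
ring c [ 0.459  -0.3366  0.086 ]
valve (array([ 0.4588, -0.3356,  0.1774]), array([-0.0001,  0.0002, -0.0001]))
nip (array([ 0.692 , -0.1009,  0.1131]), array([ 0.0009, -0.0016,  0.0005])) [ 0.6917 -0.1013  0.116 ] [ 0.6935 -0.0981  0.116 ]
nip2 (array([0.6927, 0.0094, 0.1159]), array([ 0.0013, -0.0024,  0.0005]))
mach corner [ 0.65   -0.1945  0.01  ] [0.6506 0.1121 0.01  ]
wheel hub end [ 0.7183 -0.208   0.071 ]
```

Candidates, in top-picture pixels:
- **Brush:** the flat brush with the grey ferrule is at (312,208). The wire brush at (322,248) is the look-alike, and its bristles are up.
- **Gun and stand:** the dark stand with the gun is at (418,220). The red stand at (383,285) is not meant.
- **Nipple:** the one by the felt wheel is at (338,138). The one by the motor at (301,138) is not meant.
- **Tray:** the long section is at (205,236), away from the angle brackets.

The close crops confirm these choices. The sizes match too: brush 199 mm, tray 245 x 171 mm, valve height 0.177 m, nipples 110 mm apart.

First I reach over the brush.

apply_moves(
  rows=[
    [25.4, -41.5, -8, 0, 0, -5.5, 0],
    [25.4, -41.5, -8, 0, 0, -5.5, 0],
    [25.4, -41.5, -8, 0, 0, -5.5, 0],
    [25.4, -41.5, -8, 0, 0, -5.5, 0],
    [25.4, -41.5, -8, 0, 0, -5.5, 0],
    [25.4, -41.5, -8, 0, 0, -5.5, 0],
    [25.4, -41.5, -8, 0, 0, -5.5, 0],
    [25.4, -41.5, -8, 0, 0, -5.5, 0],
    [25.4, -41.5, -8, 0, 0, -5.5, 0],
    [25.4, -41.5, -8, 0, 0, -5.5, 0],
    [25.4, -41.5, -8, 0, 0, -5.5, 0],
    [25.4, -41.5, -8, 0, 0, -5.5, 0],
    [25.4, -41.5, -8, 0, 0, -5.5, 0],
    [25.4, -41.5, -8, 0, 0, -5.2, 0],
    [0, 0, 0, 0, 0, 0, 0.35],
    [0, 0, 0, 0, 0, 0, 0.35],
  ],
  grip_force=50,
)

```text
time: 2.1
ee_pos: [0.498, -0.0498, 0.0979]
tcp_rot: [-179.9, -0.0, 88.2]
wrist_force: [-0.1, -0.4, -0.0]
opening: 0.0557
```

apply_moves(
  rows=[
    [1, 0, -25, 0, 0, 0, 0.35],
    [0, 0, -25, 0, 0, 0, 0.35],
    [0, 0, -15, 0, 0, 0, 0.35],
    [0, 0, -12, 0, 0, 0, 0.35],
    [0, 0, 0, 0, 0, 0, 0.35],
  ],
)

```text
time: 2.72
ee_pos: [0.4991, -0.0496, 0.0209]
tcp_rot: [-180.0, -0.0, 88.3]
wrist_force: [1.1, 0.1, -0.6]
opening: 0.0555
```

```bash
cat > look.py <<'E'
import sys
from h import *
# look.py tag cam x0 y0 w h k
tag,cam,x0,y0,w,h,k=sys.argv[1],sys.argv[2],*map(int,sys.argv[3:8])
im=camera(cam)[:,:,::-1]; cv2.imwrite(f"pics/{tag}_full.png",im)
c=cv2.resize(im[y0:y0+h,x0:x0+w],None,fx=k,fy=k,interpolation=cv2.INTER_CUBIC)
cv2.imwrite(f"pics/{tag}.png",c)
E
python3 look.py b1 scene 220 170 90 80 8
```

```text
(no output)
```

View pics/b1.png

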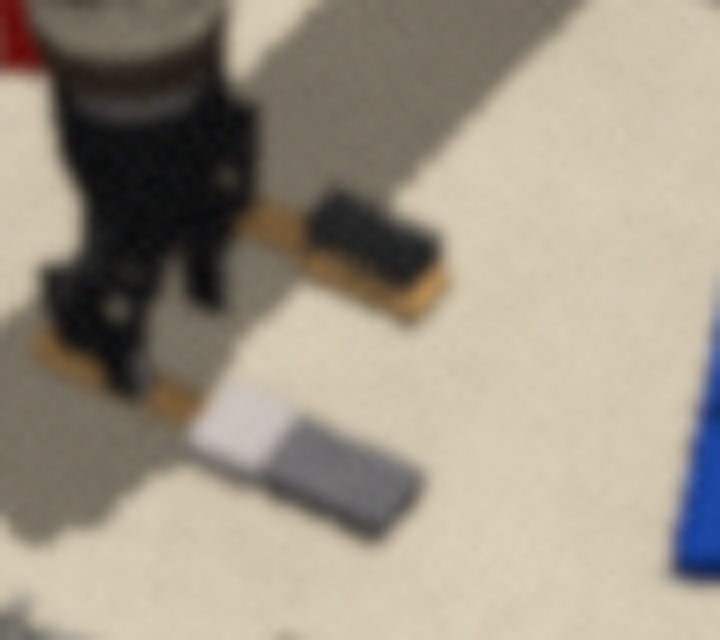

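```bash
python3 - <<'E'
from h import *
for P in [(0.499,-0.0475,0.01),(.499+.028,-.0496,.012),(.499-.028,-.0496,.012),(.4967,-.1274,.01),(0.5029,.0718,.01)]:
    p=proj("scene",P)[0]; print(P,(p-[220,170]+.5)*8-.5)
E
```

```text
(0.499, -0.0475, 0.01) [178.76136775 404.45152967]
(0.527, -0.0496, 0.012) [141.70866001 440.59700549]
(0.471, -0.0496, 0.012) [206.57695155 360.20003046]
(0.4967, -0.1274, 0.01) [ 36.11954976 342.04187765]
(0.5029, 0.0718, 0.01) [402.75568562 503.21221711]
```

```bash
python3 - <<'E'
from h import *
for z in (.012,.02,.03,.04):
  for x in (.527,.471):
   for y in(-.0606,-.0496,-.0386):
    p=proj("scene",(x,y,z))[0]; print(x,y,z,((p-[220,170]+.5)*8-.5).round())
E
```

```text
0.527 -0.0606 0.012 [121. 432.]
0.527 -0.0496 0.012 [142. 441.]
0.527 -0.0386 0.012 [162. 449.]
0.471 -0.0606 0.012 [186. 352.]
0.471 -0.0496 0.012 [207. 360.]
0.471 -0.0386 0.012 [227. 368.]
0.527 -0.0606 0.02 [120. 420.]
0.527 -0.0496 0.02 [140. 429.]
0.527 -0.0386 0.02 [161. 437.]
0.471 -0.0606 0.02 [185. 340.]
0.471 -0.0496 0.02 [205. 348.]
0.471 -0.0386 0.02 [226. 356.]
0.527 -0.0606 0.03 [117. 405.]
0.527 -0.0496 0.03 [138. 414.]
0.527 -0.0386 0.03 [159. 422.]
0.471 -0.0606 0.03 [183. 325.]
0.471 -0.0496 0.03 [204. 333.]
0.471 -0.0386 0.03 [224. 342.]
0.527 -0.0606 0.04 [115. 390.]
0.527 -0.0496 0.04 [136. 399.]
0.527 -0.0386 0.04 [157. 407.]
0.471 -0.0606 0.04 [182. 310.]
0.471 -0.0496 0.04 [202. 318.]
0.471 -0.0386 0.04 [223. 326.]
```

View pics/b1_full.png

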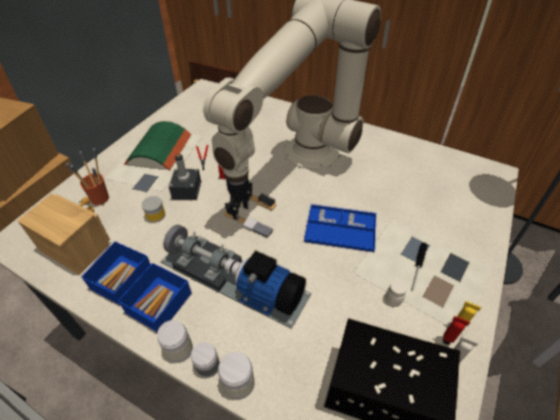

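```bash
python3 - <<'E'
import cv2,numpy as np
im=cv2.imread("pics/b1_full.png")[195:230,218:262]
c=cv2.resize(im,None,fx=16,fy=16,interpolation=cv2.INTER_NEAREST).astype(float)
c=np.clip((c/255)**.6*255,0,255).astype(np.uint8)
cv2.imwrite("pics/b1z.png",c)
E
```

```text
(no output)
```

View pics/b1z.png

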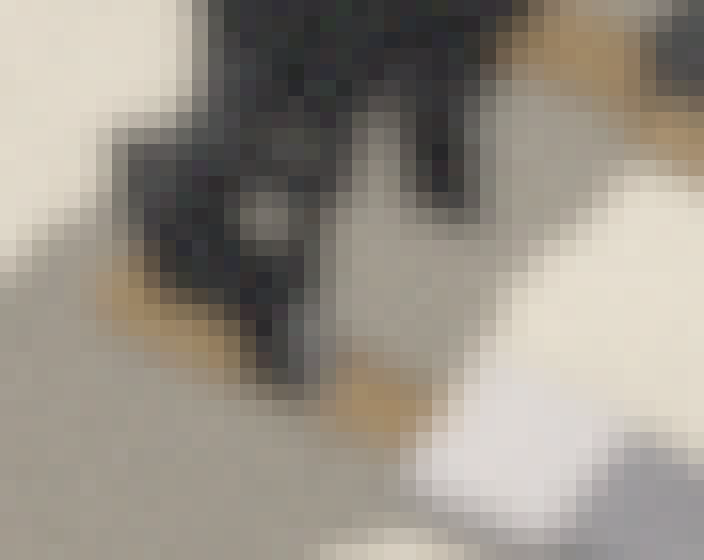

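```bash
python3 - <<'E'
from h import *
for z in (.19,.2056,.22,.235):
  for s in (-1,1):
    p=proj("scene",(.1428+s*.0425*.26,.531+s*.0425*.966,z))[0]; print(z,s,p.round(1), ((p-[410,100]+.5)*8-.5).round())
im=cv2.imread("pics/scene0.png")[100:180,410:500]
c=cv2.resize(im,None,fx=8,fy=8,interpolation=cv2.INTER_CUBIC).astype(float)
cv2.imwrite("pics/s0grip.png",np.clip((c/255)**.6*255,0,255).astype(np.uint8))
E
```

```text
0.19 -1 [425.8 169.2] [130. 557.]
0.19 1 [448.2 180.5] [309. 647.]
0.2056 -1 [427.  165.8] [139. 530.]
0.2056 1 [449.6 177. ] [320. 620.]
0.22 -1 [428.1 162.5] [148. 504.]
0.22 1 [450.9 173.8] [331. 594.]
0.235 -1 [429.3 159.1] [158. 476.]
0.235 1 [452.3 170.3] [342. 566.]
```

View pics/s0grip.png

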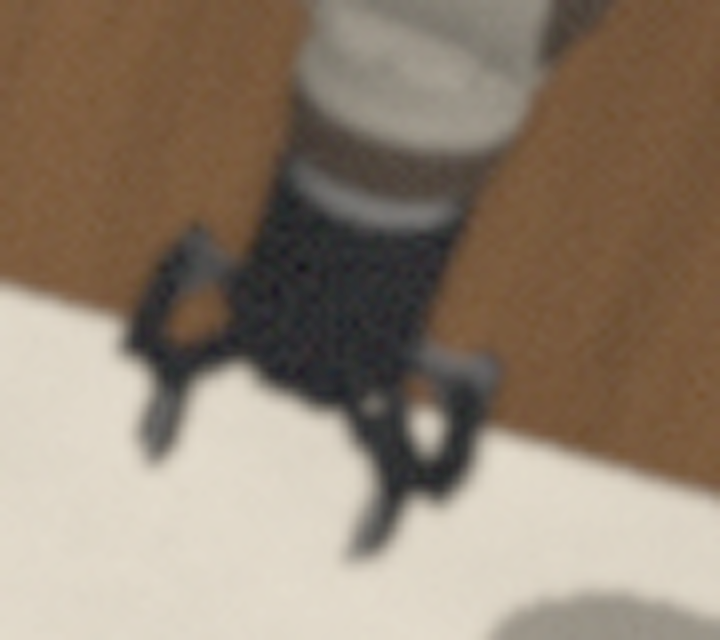

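```bash
python3 - <<'E'
from h import *
im=cv2.imread("pics/top0.png")[320:380,40:140]
c=cv2.resize(im,None,fx=8,fy=8,interpolation=cv2.INTER_CUBIC).astype(float)
cv2.imwrite("pics/t0grip.png",np.clip((c/255)**.5*255,0,255).astype(np.uint8))
for z in (.2056,.2436):
  for s in (-1,1):
    p=proj("top",(.1428+s*.0425*.26,.531+s*.0425*.966,z))[0]; print(z,s, ((p-[40,320]+.5)*8-.5).round())
E
```

```text
0.2056 -1 [599. 183.]
0.2056 1 [338. 114.]
0.2436 -1 [557. 201.]
0.2436 1 [287. 130.]
```

View pics/t0grip.png

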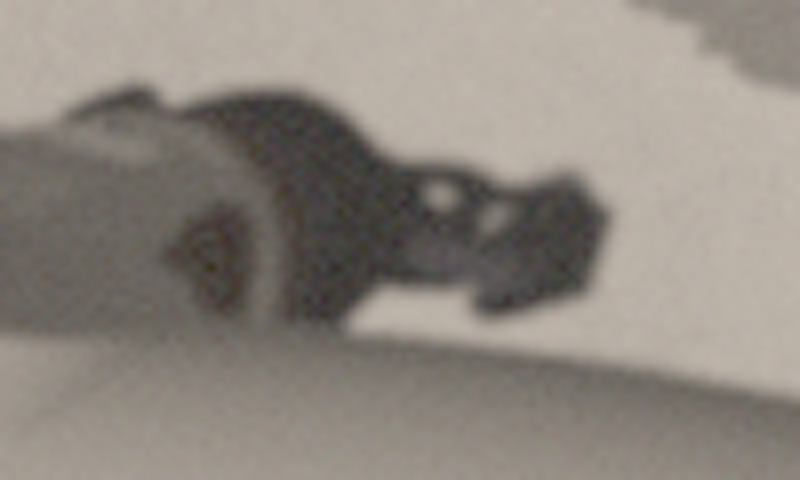

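The scene picture shows the open fingertips at about (236,219) and (246,209). That puts them near z ≈ 0.038, higher than tip_reach suggests. Closing here is harmless and will settle whether the pads reach the handle.

apply_moves(
  rows=[
    [0, 0, 0, 0, 0, 0, 0.6],
    [0, 0, 0, 0, 0, 0, 0.8],
    [0, 0, 0, 0, 0, 0, 1],
    [0, 0, 0, 0, 0, 0, 1],
  ],
  grip_force=40,
)

```text
time: 3.28
ee_pos: [0.4996, -0.0499, 0.0214]
tcp_rot: [180.0, 0.0, 88.2]
wrist_force: [-0.3, 0.5, -0.1]
opening: -0.0001
```

```bash
python3 look.py b2 scene 210 185 60 50 12
```

```text
(no output)
```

View pics/b2.png

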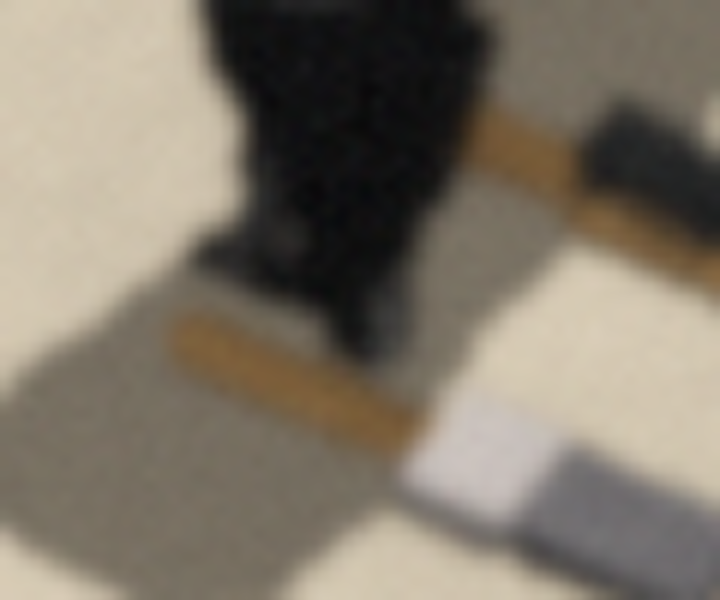

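```bash
python3 - <<'E'
from h import *
for z in (.02,.025,.03,.035,.04):
    p=proj("scene",(.4996,-.0499,z))[0]; print(z,p.round(1), ((p-[210,185]+.5)*12-.5).round())
o,v=ray("scene",cp(210,185,12,372,356)); t=(.4996-o[0])/v[0]; print(o+v*t)
E
```

```text
0.02 [241.  218.2] [378. 403.]
0.025 [240.9 217.2] [377. 392.]
0.03 [240.8 216.3] [375. 381.]
0.035 [240.7 215.4] [374. 370.]
0.04 [240.6 214.4] [373. 358.]
[ 0.4996     -0.05005841  0.04098438]
```

apply_moves(
  rows=[
    [0, 0, 0, 0, 0, 0, 0.4],
    [0, 0, 0, 0, 0, 0, 0.4],
    [0, 0, -8, 0, 0, 0, 0.4],
    [0, 0, -8, 0, 0, 0, 0.4],
    [0, 0, -6, 0, 0, 0, 0.4],
    [0, 0, 0, 0, 0, 0, 0.4],
  ],
)

```text
time: 4.08
ee_pos: [0.4989, -0.0499, -0.0015]
tcp_rot: [-179.9, -0.0, 88.2]
wrist_force: [-0.1, -0.0, 0.0]
opening: 0.0511
```

```bash
python3 look.py b3 scene 210 185 60 50 12
```

```text
(no output)
```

View pics/b3.png

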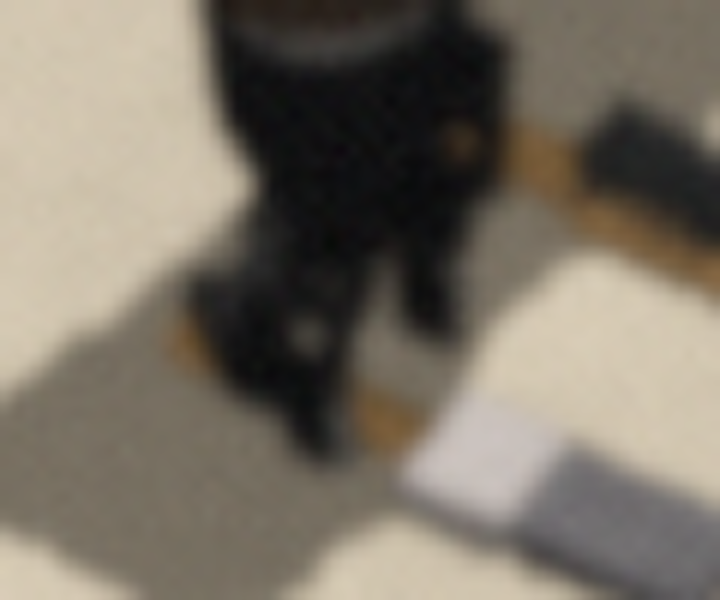

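The pads missed and closed over the handle, and the reported TCP has since gone to -0.0015 without contact. So the fingertips really stand about 19 mm behind the reported TCP when shut, not 17 mm ahead. I'll work with that measured offset: grasp point about 38 mm behind the reported TCP.

apply_moves(
  rows=[
    [0.5, 0, -4, 0, 0, 0, 0.4],
    [0, 0, -3, 0, 0, 0, 0.4],
    [0, 0, -3, 0, 0, 0, 0.4],
    [0, 0, 0, 0, 0, 0, 0.6],
    [0, 0, 0, 0, 0, 0, 0.8],
    [0, 0, 0, 0, 0, 0, 1],
    [0, 0, 0, 0, 0, 0, 1],
  ],
  grip_force=40,
)

```text
time: 5.0
ee_pos: [0.5002, -0.0499, -0.0104]
tcp_rot: [180.0, 0.0, 88.2]
wrist_force: [-0.4, -0.2, 3.7]
opening: 0.0166
```

```bash
python3 look.py b4 scene 210 185 60 50 12
```

```text
(no output)
```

View pics/b4.png

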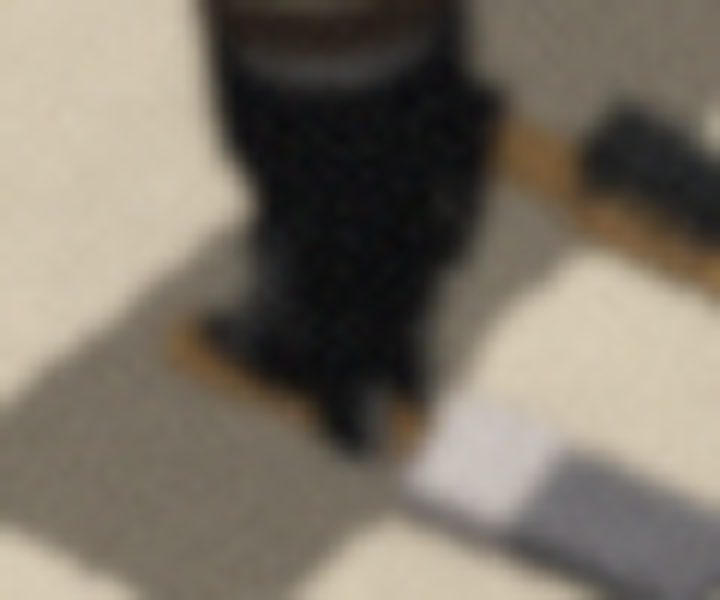

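apply_moves(
  rows=[
    [0, 0, 0, 0, 0, 0, 0.5],
    [0, 0, 0, 0, 0, 0, 0.5],
    [-0.5, 0, -4, 0, 0, 0, 0.5],
    [0, 0, -4, 0, 0, 0, 0.5],
    [0, 0, -3, 0, 0, 0, 0.5],
    [0, 0, 0, 0, 0, 0, 0.7],
    [0, 0, 0, 0, 0, 0, 0.8],
    [0, 0, 0, 0, 0, 0, 1],
    [0, 0, 0, 0, 0, 0, 1],
  ],
  grip_force=50,
)

```text
time: 6.18
ee_pos: [0.5001, -0.05, -0.0206]
tcp_rot: [179.9, 0.0, 88.2]
wrist_force: [-1.8, 0.1, 9.3]
opening: 0.0173
```

```bash
python3 look.py b5 scene 210 185 60 50 12
```

```text
(no output)
```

View pics/b5.png

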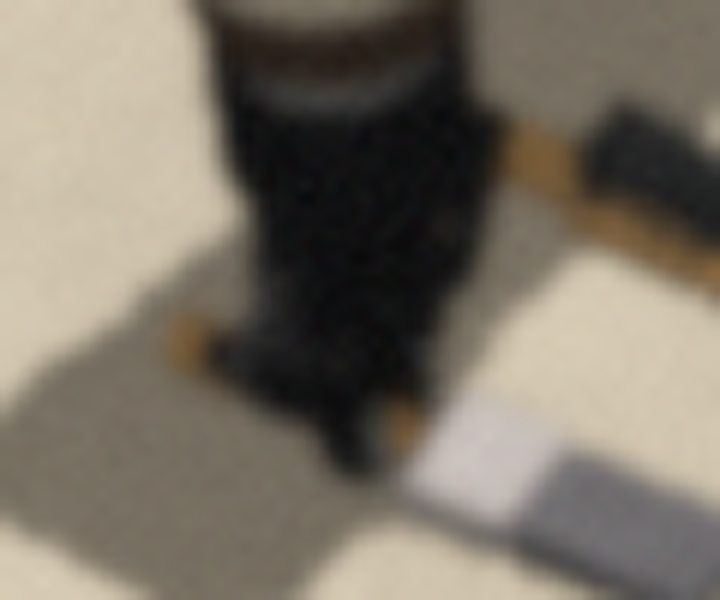

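apply_moves(
  rows=[
    [0, 0, 3, 0, 0, 0, 1],
    [0, 0, 8, 0, 0, 0, 1],
    [0, 0, 15, 0, 0, 0, 1],
    [0, 0, 20, 0, 0, 0, 1],
    [0, 0, 20, 0, 0, 0, 1],
    [0, 0, 0, 0, 0, 0, 1],
  ],
  grip_force=50,
)

```text
time: 6.98
ee_pos: [0.5008, -0.05, 0.0464]
tcp_rot: [179.8, 0.0, 88.2]
wrist_force: [-0.3, 0.4, -0.5]
opening: 0.0174
```

```bash
python3 look.py b6 scene 200 160 90 75 8
```

View pics/b6.png

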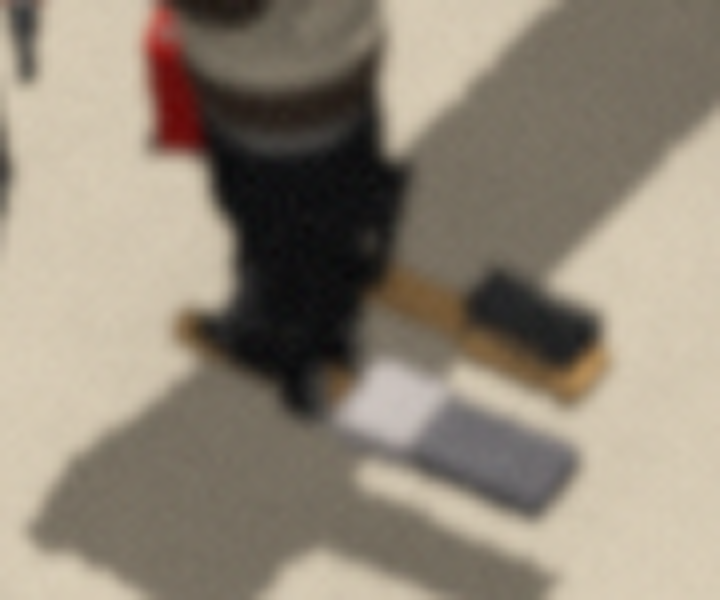

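apply_moves(
  rows=[
    [-6, 20, 5, 0, 0, 1, 1],
    [-10.4, 34.3, 2, 0, 0, 2, 1],
    [-12, 39.5, 0, 0, 0, 2.3, 1],
    [-13, 43, 0, 0, 0, 2.5, 1],
    [-13, 43, 0, 0, 0, 2.5, 1],
    [-13, 43, 0, 0, 0, 2.5, 1],
    [-12, 39, 0, 0, 0, 2.5, 1],
    [-10, 34, 0, 0, 0, 2, 1],
    [-8, 24.6, 0, 0, 0, 1.1, 1],
    [0, 0, 0, 0, 0, 0, 1],
  ],
)

```text
time: 8.28
ee_pos: [0.4011, 0.2715, 0.0503]
tcp_rot: [-179.9, 0.0, 106.8]
wrist_force: [-0.1, -0.4, 0.2]
opening: 0.0171
```

```bash
python3 look.py b7 scene 280 170 110 90 7;python3 look.py b8 top 150 190 120 110 6
```

```text
(no output)
```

View pics/b7.png

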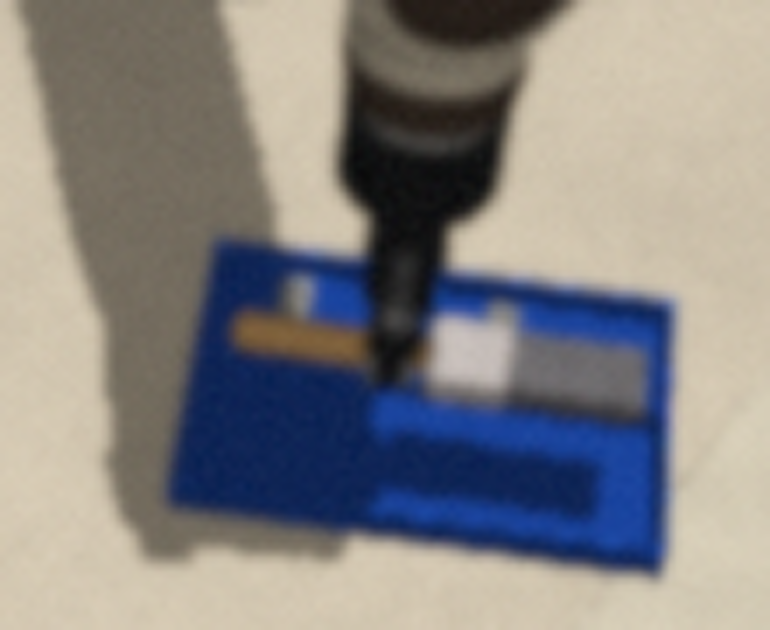

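View pics/b8.png

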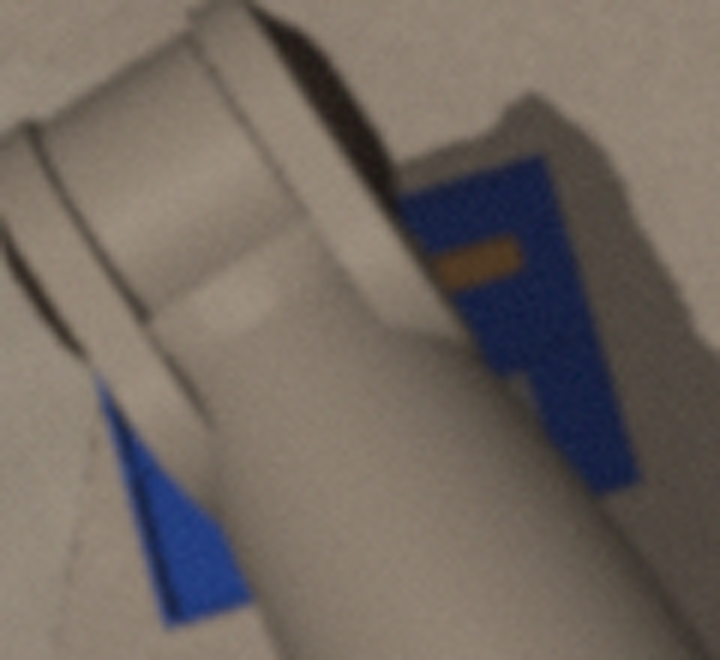

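apply_moves(
  rows=[
    [1.5, -0.5, -20, 0, 0, 0, 1],
    [0, 0, -20, 0, 0, 0, 1],
    [0, 0, -15, 0, 0, 0, 1],
    [0, 0, -6, 0, 0, 0, 1],
    [0, 0, -4, 0, 0, 0, 1],
    [0, 0, 0, 0, 0, 0, 1],
  ],
)

```text
time: 9.12
ee_pos: [0.4037, 0.2701, -0.0135]
tcp_rot: [180.0, -0.0, 106.6]
wrist_force: [-0.0, 0.4, -0.7]
opening: 0.0174
```

apply_moves(
  rows=[
    [0, 0, -2, 0, 0, 0, 1],
    [0, 0, -1, 0, 0, 0, 1],
    [0, 0, 0, 0, 0, 0, 1],
  ],
)

```text
time: 9.5
ee_pos: [0.4037, 0.2701, -0.0166]
tcp_rot: [180.0, -0.0, 106.6]
wrist_force: [0.8, 0.3, 0.0]
opening: 0.0171
```

apply_moves(
  rows=[
    [0, 0, -1, 0, 0, 0, 1],
    [0, 0, 0, 0, 0, 0, 0.72],
    [0, 0, 0, 0, 0, 0, 0.6],
    [0, 0, 0, 0, 0, 0, 0.55],
    [0, 0, 3, 0, 0, 0, 0.55],
    [0, 0, 10, 0, 0, 0, 0.55],
    [0, 0, 20, 0, 0, 0, 0.55],
    [0, 0, 30, 0, 0, 0, 0.55],
    [0, 0, 40, 0, 0, 0, 0.3],
    [0, -20, 40, 0, 0, 0, 0.0],
    [0, 0, 0, 0, 0, 0, 0],
  ],
)

```text
time: 10.88
ee_pos: [0.405, 0.2502, 0.1293]
tcp_rot: [179.7, -0.1, 106.6]
wrist_force: [-0.0, 0.4, -1.1]
opening: 0.0854
```

```bash
python3 look.py c1 scene 280 170 110 90 7
```

```text
(no output)
```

View pics/c1.png

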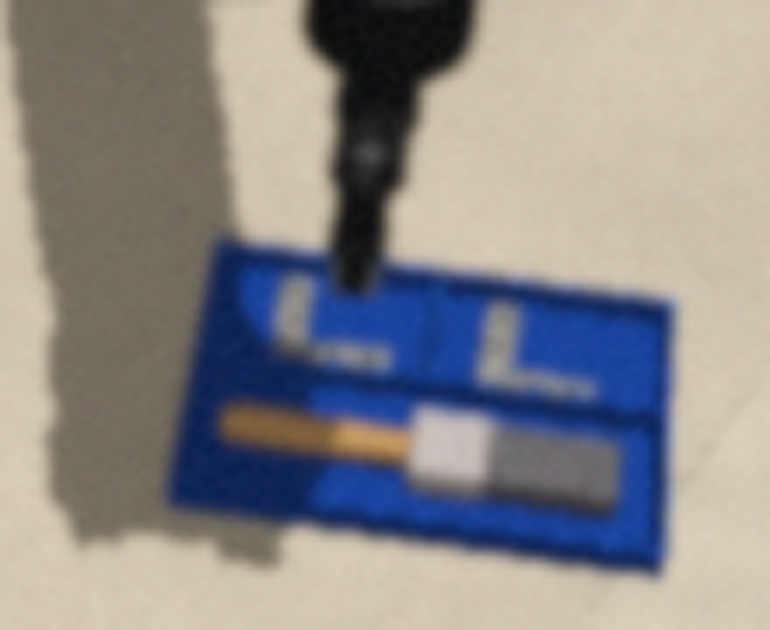

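The scene picture shows the brush flat in the long section, handle end at about (312,229) and bristle tip at (368,239). It is clear of the walls and released. Next, over the gun.

apply_moves(
  rows=[
    [2, -20, 20, 0, 0, -2, 0],
    [3, -35, 20, 0, 0, -3, 0],
    [4, -42, 20, 0, 0, -3.5, 0],
    [4, -45, 15, 0, 0, -3.8, 0],
    [4, -48, 0, 0, 0, -3.8, 0],
    [4, -48, 0, 0, 0, -3.8, 0],
    [4, -48, 0, 0, 0, -3.8, 0],
    [4, -48, 0, 0, 0, -3.8, 0],
    [4, -48, 0, 0, 0, -3.8, 0],
    [4, -48, 0, 0, 0, -3.8, 0],
    [4, -45, 0, 0, 0, -3.5, 0],
    [4, -42, 0, 0, 0, -3, 0],
    [4, -35, 0, 0, 0, -2.5, 0],
    [3, -24, 0, 0, 0, -2, 0],
    [2, -9.8, 0, 0, 0, 0, 0],
    [0, 0, 0, 0, 0, 0, 0],
  ],
)

```text
time: 12.92
ee_pos: [0.4575, -0.3356, 0.1995]
tcp_rot: [-179.9, -0.0, 60.6]
wrist_force: [-0.5, 0.4, 0.1]
opening: 0.0852
```

```bash
python3 look.py g1 scene 130 110 90 75 8; python3 look.py g2 top 370 170 90 80 8
```

```text
(no output)
```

View pics/g1.png

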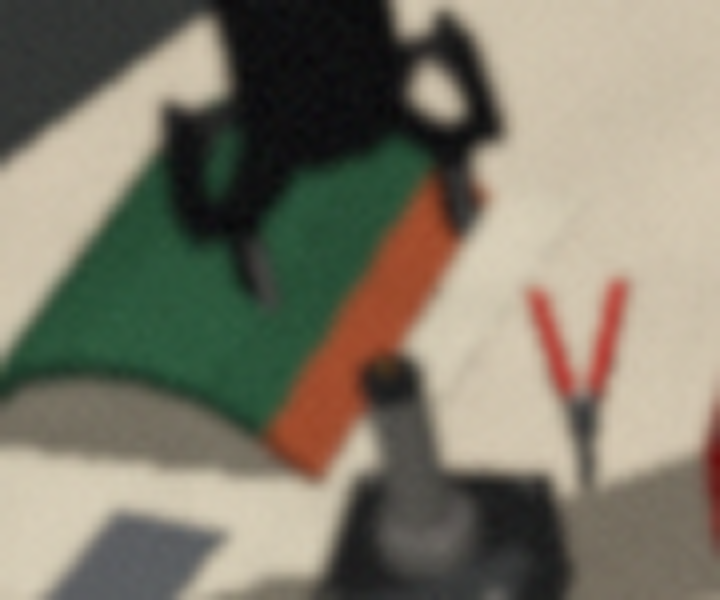

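View pics/g2.png

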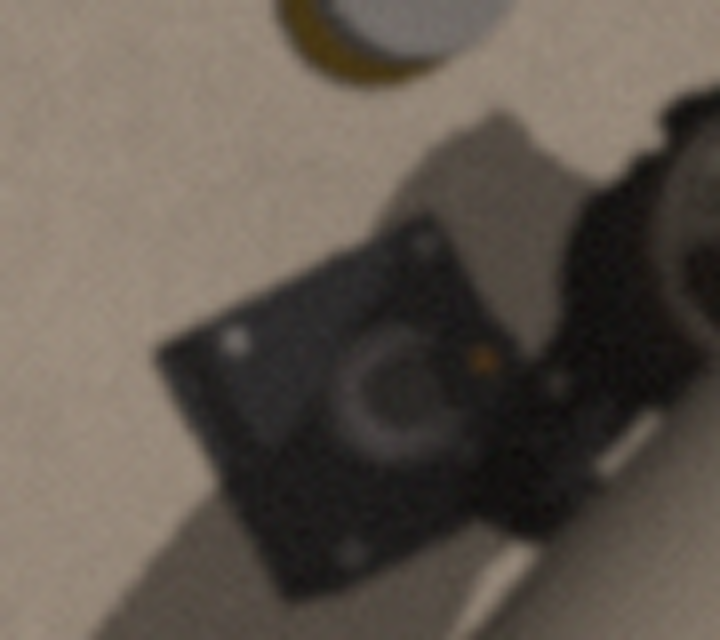

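```bash
python3 - <<'E'
from h import *
for P in [(.459,-.3356,.177),(.4575,-.3356,.232),(.4575,-.3356,.222),(.4575,-.3356,.242)]:
    p=proj("scene",P)[0]; print(P,((p-[130,110]+.5)*8-.5).round())
E
```

```text
(0.459, -0.3356, 0.177) [386. 367.]
(0.4575, -0.3356, 0.232) [364. 268.]
(0.4575, -0.3356, 0.222) [369. 286.]
(0.4575, -0.3356, 0.242) [360. 250.]
```

apply_moves(
  rows=[
    [1, 0, -20, 0, 0, 0, 0],
    [0.3, 0, -25, 0, 0, 0, 0],
    [0, 0, -20, 0, 0, 0, 0],
    [0, 0, -15, 0, 0, 0, 0],
    [0, 0, -10.5, 0, 0, 0, 0],
    [0, 0, 0, 0, 0, 0, 0.3],
    [0, 0, 0, 0, 0, 0, 0.5],
    [0, 0, 0, 0, 0, 0, 0.6],
    [0, 0, 0, 0, 0, 0, 0.7],
    [0, 0, 0, 0, 0, 0, 1],
    [0, 0, 0, 0, 0, 0, 1],
  ],
  grip_force=100,
)

```text
time: 14.4
ee_pos: [0.459, -0.3359, 0.1107]
tcp_rot: [179.9, 0.0, 60.5]
wrist_force: [-1.8, 0.8, 5.0]
opening: 0.0281
```

```bash
python3 look.py g3 scene 130 110 90 75 8; python3 -c "
from h import *
o=get_obs();print(o['wrist_force'],o['torque'],o['ee_pos'])"
```

```text
[-2.09125615  2.41155332  6.36545702] [ 0.30416959  0.47746324 -0.04503058] [ 0.45891901 -0.33593288  0.11069062]
```

View pics/g3.png

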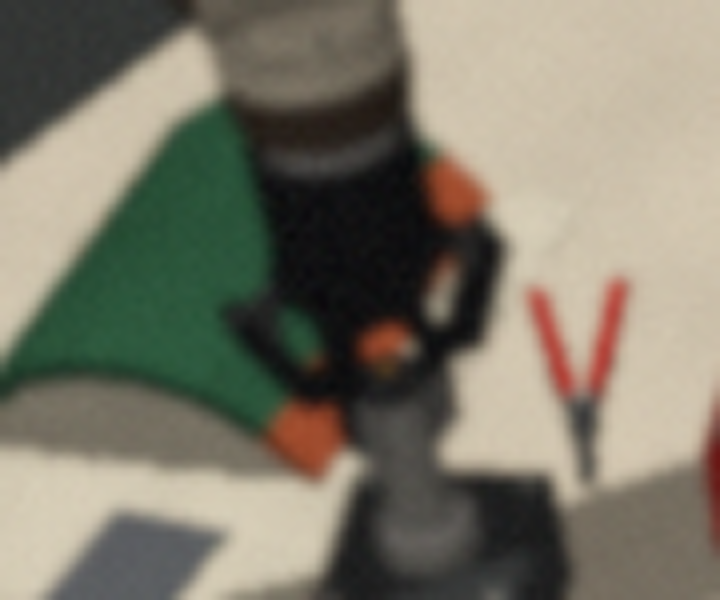

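apply_moves(
  rows=[
    [0, 0, 5, 0, 0, 0, 1],
    [0, 0, 10, 0, 0, 0, 1],
    [0, 0, 20, 0, 0, 0, 1],
    [0, 0, 25, 0, 0, 0, 1],
    [0, 0, 25, 0, 0, 0, 1],
    [0, 0, 25, 0, 0, 0, 1],
    [0, 0, 15, 0, 0, 0, 1],
    [0, 0, 10, 0, 0, 0, 1],
    [0, 0, 0, 0, 0, 0, 1],
  ],
  grip_force=100,
)

```text
time: 15.58
ee_pos: [0.4591, -0.3359, 0.2453]
tcp_rot: [180.0, 0.0, 60.5]
wrist_force: [0.1, 0.2, -4.3]
opening: 0.0282
```

```bash
python3 look.py g4 scene 120 70 90 115 6;  python3 look.py g5 top 370 170 90 80 8
```

```text
(no output)
```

View pics/g4.png

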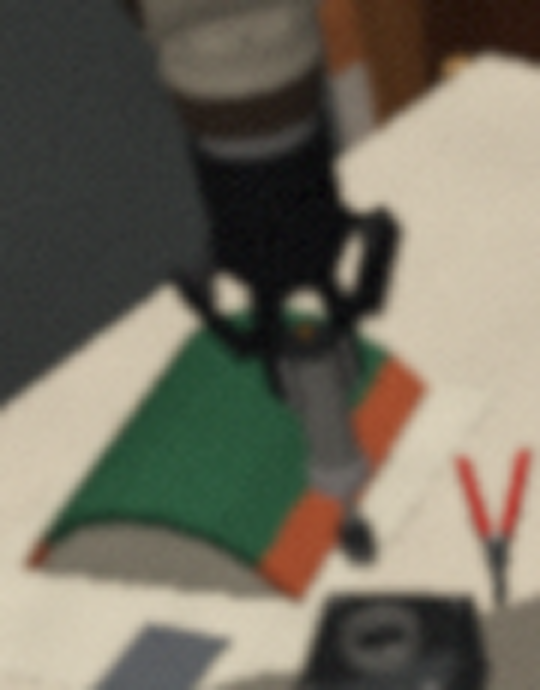

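View pics/g5.png

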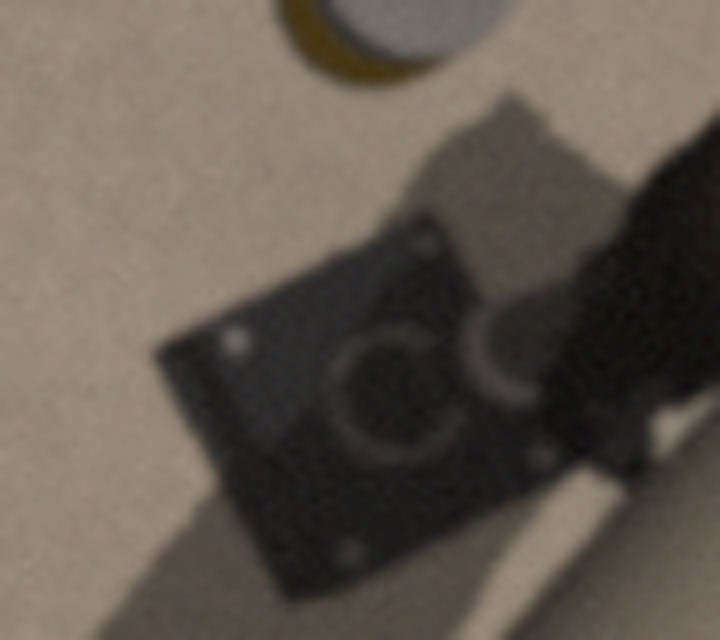

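```bash
python3 - <<'E'
from h import *
for P in [(.459,-.3358,.3136),(.459,-.3358,.2046),(.459,-.3358,.165),(.459,-.3358,.1441)]:
    p=proj("scene",P)[0]; q=proj("top",P)[0]; print(P[2],((p-[120,70]+.5)*6-.5).round(),((q-[370,170]+.5)*8-.5).round())
E
```

```text
0.3136 [303. 327.] [638. 300.]
0.2046 [340. 479.] [513. 348.]
0.165 [353. 530.] [473. 364.]
0.1441 [359. 557.] [453. 372.]
```

```bash
cat > nip.py <<'E'
from h import *
a=np.mean([camera("scene")[:,:,::-1].astype(float) for _ in range(4)],0)
b=np.mean([camera("top")[:,:,::-1].astype(float) for _ in range(4)],0)
np.savez("avg.npz",s=a,t=b)
cv2.imwrite("pics/s_avg.png",a);cv2.imwrite("pics/t_avg.png",b)
E
python3 nip.py; cat > ov.py <<'E'
from h import *
d=np.load("avg.npz"); n=np.array([-np.sin(np.radians(35)),0,np.cos(np.radians(35))])
def ov(T,tag):
    for cam,im,x0,y0,w,h in(("scene",d["s"],182,222,26,22),("top",d["t"],322,122,32,26)):
        k=24
        c=cv2.resize(np.clip(im[y0:y0+h,x0:x0+w],0,255).astype(np.uint8),None,fx=k,fy=k,interpolation=cv2.INTER_CUBIC)
        c=np.clip((c/255.)**.7*255,0,255).astype(np.uint8)
        if T is not None:
            T=np.array(T)
            C=T-.005*n
            e1=np.array([0,1,0]);e2=np.cross(n,e1)
            # ball silhouette
            o=cal(cam)[2][:3,3]; v=(C-o)/np.linalg.norm(C-o); f1=np.cross(v,[0,0,1.]);f1/=np.linalg.norm(f1);f2=np.cross(v,f1)
            pts=[C+.005*(np.cos(a)*f1+np.sin(a)*f2) for a in np.linspace(0,2*np.pi,40)]
            P=((proj(cam,pts)-[x0,y0]+.5)*k-.5).astype(int); cv2.polylines(c,[P],True,(0,255,255),1)
            P=((proj(cam,[T,T-.017*n])-[x0,y0]+.5)*k-.5).astype(int); cv2.line(c,tuple(map(int,P[0])),tuple(map(int,P[1])),(0,0,255),1)
        cv2.imwrite(f"pics/ov_{tag}_{cam}.png",c)
import sys
if len(sys.argv)>2: ov([float(x) for x in sys.argv[2:5]],sys.argv[1])
else: ov(None,sys.argv[1])
E
python3 ov.py n; python3 ov.py a .6895 -.101 .116
python3 -c "
import cv2,numpy as np
for c in('scene','top'):
  cv2.imwrite(f'pics/ov1_{c}.png',cv2.resize(np.hstack([cv2.imread(f'pics/ov_n_{c}.png'),cv2.imread(f'pics/ov_a_{c}.png')]),(800,0) if 0 else None,fx=.5,fy=.5,interpolation=cv2.INTER_AREA))"
```

```text
[ WARN:0@13.101] global loadsave.cpp:1063 imwrite_ Unsupported depth image for selected encoder is fallbacked to CV_8U.
```

View pics/ov1_scene.png

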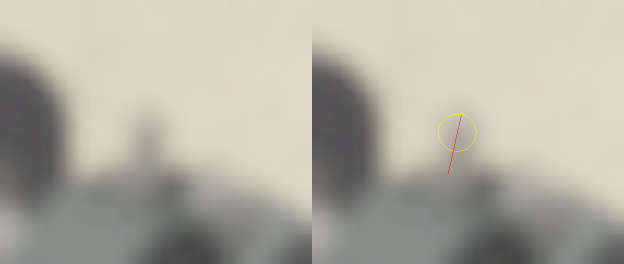

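View pics/ov1_top.png

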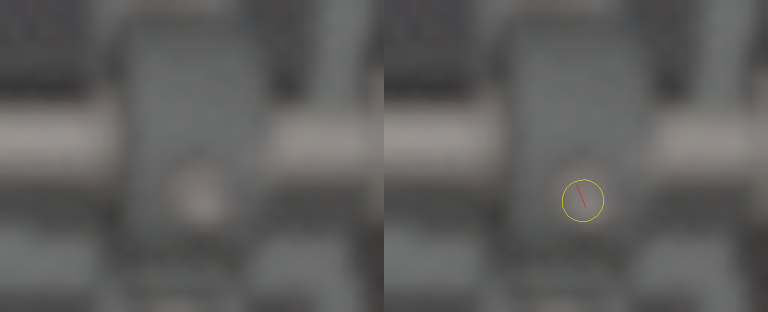

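apply_moves(
  rows=[
    [7, 15, 6, 0, 0, 2, 1],
    [12, 27, 6, 0, 0, 3.5, 1],
    [14, 33, 6, 0, 0, 4.5, 1],
    [16, 38, 6, 0, 0, 5, 1],
    [16, 38, 6, 0, 0, 5, 1],
    [14, 35, 6, 0, 0, 4.5, 1],
    [12, 30, 6, 0, 0, 3.5, 1],
    [10, 19, 0, 0, 0, 1.5, 1],
    [0, 0, 0, 0, -3, 0, 1],
    [0, 0, 0, 0, -5, 0, 1],
    [0, 0, 0, 0, -6, 0, 1],
    [0, 0, 0, 0, -6, 0, 1],
    [0, 0, 0, 0, -6, 0, 1],
    [0, 0, 0, 0, -5, 0, 1],
    [0, 0, 0, 0, -4, 0, 1],
    [0, 0, 0, 0, 0, 0, 1],
  ],
)

```text
time: 18.08
ee_pos: [0.5586, -0.1006, 0.2861]
tcp_rot: [145.0, 0.0, 90.0]
wrist_force: [-0.9, 0.2, -4.4]
opening: 0.0281
```

```bash
python3 -c "
from h import *
from scipy.spatial.transform import Rotation as R
o=get_obs();print(o['q'].round(1),o['wrist_force'].round(2),o['torque'].round(2),o['ee_pos'],R.from_euler('xyz',o['tcp_rot'],degrees=True).as_matrix().round(3))"
```

```text
[-14.7 -26.9 -17.4  65.5   8.3  77.9] [-0.9   0.19 -4.4 ] [-0.06  1.01  0.04] [ 0.55855039 -0.10064035  0.2860824 ] [[ 0.     0.82   0.573]
 [ 1.     0.    -0.   ]
 [-0.     0.573 -0.82 ]]
```

apply_moves(
  rows=[
    [10, -0.4, -10, 0, 0, 0, 1],
    [15, 0, -16, 0, 0, 0, 1],
    [14, 0, -15, 0, 0, 0, 1],
    [8.8, 0, -8.7, 0, 0, 0, 1],
    [0, 0, 0, 0, 0, 0, 1],
  ],
)

```text
time: 18.7
ee_pos: [0.608, -0.101, 0.2353]
tcp_rot: [145.2, -0.0, 90.1]
wrist_force: [-1.1, 0.6, -3.7]
opening: 0.0279
```

```bash
python3 look.py n1 scene 150 170 90 90 8;  python3 look.py n2 top 300 100 90 80 8
python3 - <<'E'
from h import *
o=get_obs();P=o['ee_pos'];print(P)
n=np.array([-.5736,0,.8192])
for nm,d,x0,y0 in(("scene",None,150,170),("top",None,300,100)):
    for l,Q in (("mouth",P-.1012*n),("seat",P-.0857*n),("nut bottom",P-(.0857-.045)*n),("tip",np.array([.69,-.101,.117]))):
        print(nm,l,((proj(nm,Q)[0]-[x0,y0]+.5)*8-.5).round())
E
```

```text
[ 0.60784569 -0.10118141  0.23732339]
scene mouth [374. 390.]
scene seat [382. 353.]
scene nut bottom [406. 247.]
scene tip [354. 492.]
top mouth [327. 347.]
top seat [333. 362.]
top nut bottom [351. 405.]
top tip [310. 312.]
```

View pics/n1.png

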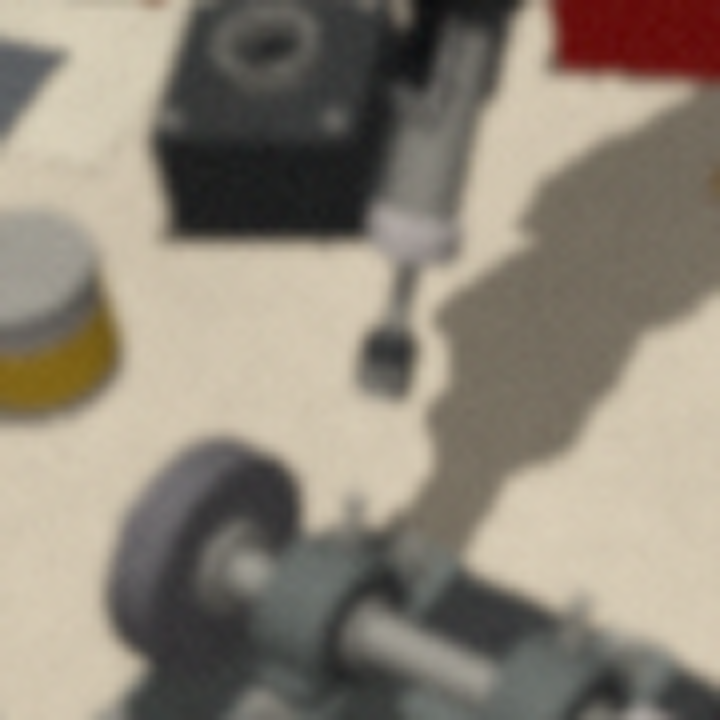

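View pics/n2.png

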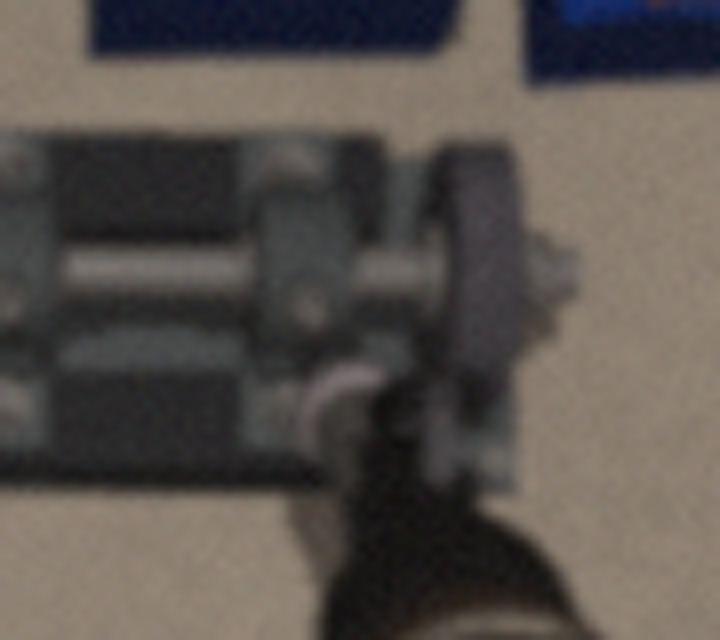

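apply_moves(
  rows=[
    [6, -1, -8.6, 0, 0, 0, 1],
    [7, 0, -10, 0, 0, 0, 1],
    [4.2, 0, -6, 0, 0, 0, 1],
    [0, 0, 0, 0, 0, 0, 1],
  ],
)

```text
time: 19.3
ee_pos: [0.6247, -0.1021, 0.2113]
tcp_rot: [145.1, 0.0, 90.0]
wrist_force: [-0.9, 0.6, -3.3]
opening: 0.0282
```

```bash
cat > chk.py <<'E'
import sys
from h import *
tag=sys.argv[1]
P=[];S=[];T=[]
for i in range(4):
    S.append(camera("scene")[:,:,::-1].astype(float)); P.append(get_obs()['ee_pos'])
    T.append(camera("top")[:,:,::-1].astype(float)); P.append(get_obs()['ee_pos'])
P=np.mean(P,0); print("ee",P.round(4),get_obs()['wrist_force'].round(1))
n=np.array([-.5736,0,.8192]); tip=np.array([.69,-.101,.117])
for cam,im,x0,y0,w,h in(("scene",S,170,200,50,45),("top",T,315,115,50,45)):
    k=16; c=np.mean(im,0)[y0:y0+h,x0:x0+w]
    c=cv2.resize(np.clip(c,0,255).astype(np.uint8),None,fx=k,fy=k,interpolation=cv2.INTER_CUBIC)
    cv2.imwrite(f"pics/{tag}_{cam}_raw.png",c)
    f=lambda Q:tuple(int(v) for v in (proj(cam,Q)[0]-[x0,y0]+.5)*k-.5)
    cv2.line(c,f(P-.1012*n),f(P-.0857*n+.045*n),(0,0,255),1)
    cv2.line(c,f(tip),f(tip-.017*n),(0,255,255),1)
    cv2.imwrite(f"pics/{tag}_{cam}.png",c)
    print(cam,"mouth",f(P-.1012*n),"tip",f(tip))
E
python3 chk.py k1
```

```text
ee [ 0.6249 -0.1022  0.2128] [-0.5 -0.  -3.5]
scene mouth (393, 436) tip (388, 504)
top mouth (398, 401) tip (381, 384)
```

View pics/k1_scene.png

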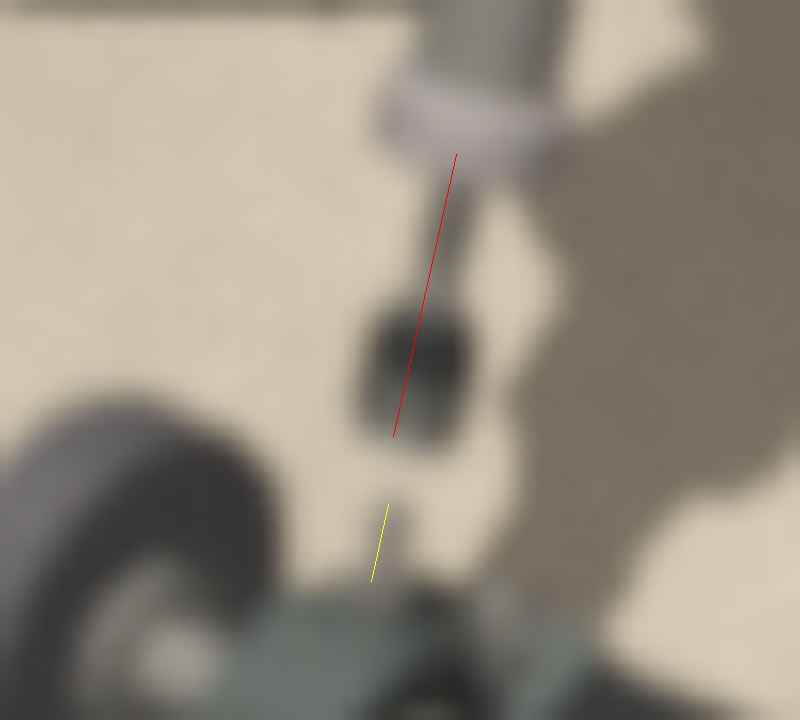

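View pics/k1_top.png

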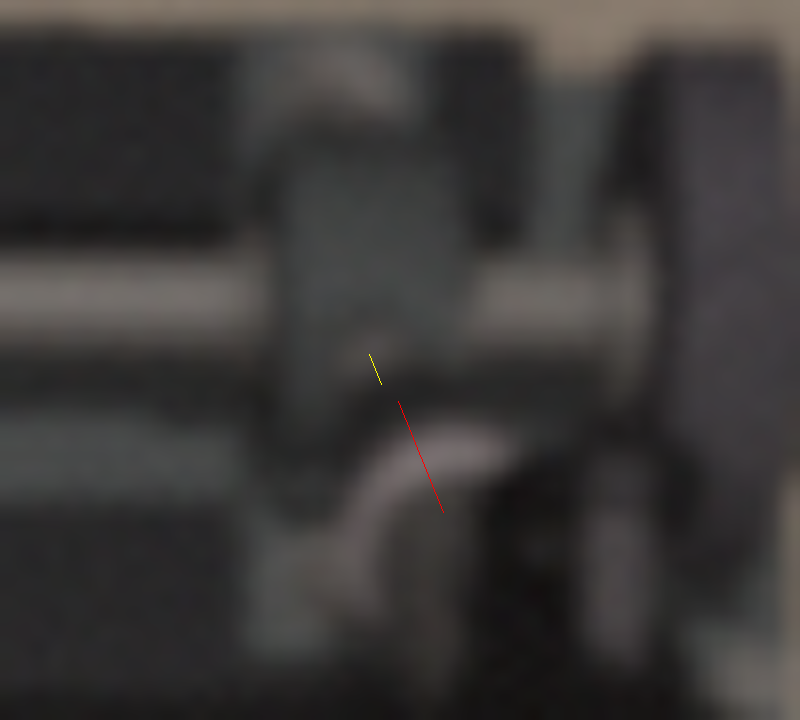

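Both views agree to about 1.5 mm. In the scene, coupler mouth at (195,227) and nipple tip at (194,231) line up along the axis. I'll advance along the nipple axis in small steps and watch the force.

apply_moves(
  rows=[
    [3.4, 0, -4.9, 0, 0, 0, 1],
    [3.4, 0, -4.9, 0, 0, 0, 1],
    [1.7, 0, -2.5, 0, 0, 0, 1],
    [0, 0, 0, 0, 0, 0, 1],
  ],
)

```text
time: 20.2
ee_pos: [0.6333, -0.1021, 0.1995]
tcp_rot: [145.0, 0.0, 90.0]
wrist_force: [0.2, 0.1, -3.6]
opening: 0.0279
```

```bash
sed -i 's/range(4)/range(2)/' chk.py; python3 chk.py k2
```

```text
ee [ 0.6334 -0.1022  0.2003] [-0.1 -0.1 -4.3]
scene mouth (379, 506) tip (388, 504)
top mouth (387, 375) tip (381, 384)
```

View pics/k2_scene.png

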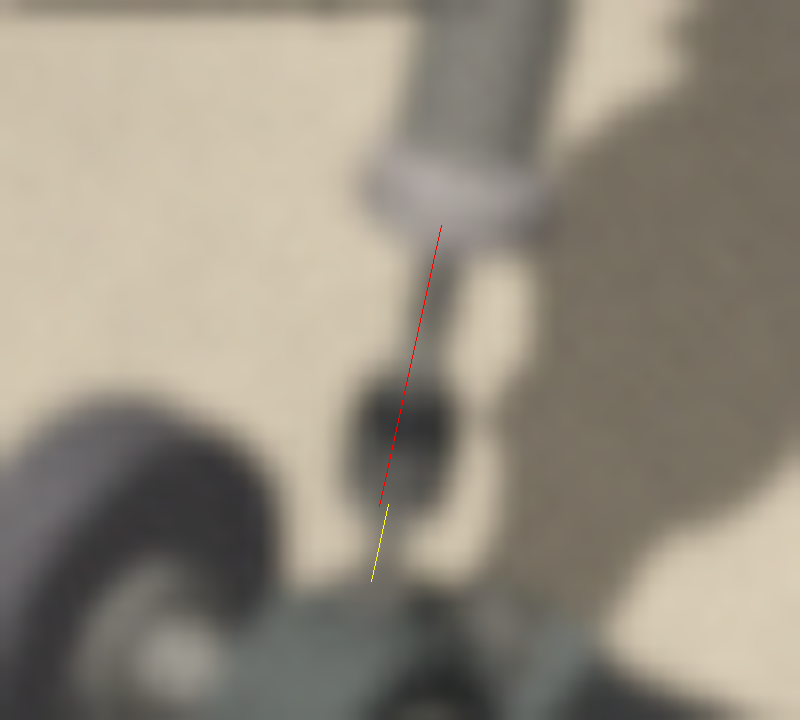

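View pics/k2_top.png

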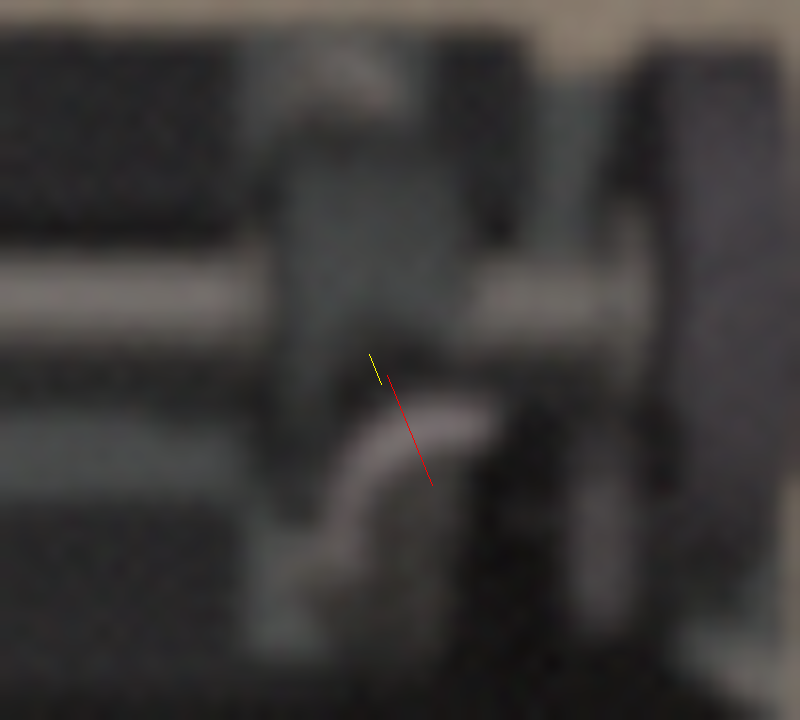

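apply_moves(
  rows=[
    [0.9, 0.8, -1.2, 0, 0, 0, 1],
    [0.9, 0, -1.2, 0, 0, 0, 1],
    [0.9, 0, -1.2, 0, 0, 0, 1],
    [0, 0, 0, 0, 0, 0, 1],
  ],
)

```text
time: 20.9
ee_pos: [0.6358, -0.1016, 0.1965]
tcp_rot: [145.0, 0.0, 90.0]
wrist_force: [-4.9, -0.6, -1.9]
opening: 0.028
```

The contact force is about 4.6 N along the axis, plus about 2.7 N pushing the gun toward -e2 (down and back). I'll shift 1.5 mm that way to centre it.

apply_moves(
  rows=[
    [-1.2, 0, -0.9, 0, 0, 0, 1],
    [0, 0, 0, 0, 0, 0, 1],
  ],
)

```text
time: 21.15
ee_pos: [0.6347, -0.1015, 0.1954]
tcp_rot: [145.0, 0.0, 90.0]
wrist_force: [-1.5, -0.7, -3.0]
opening: 0.0283
```

```bash
cat > f.py <<'E'
from h import *
n=np.array([-.5736,0,.8192]);e2=np.array([.8192,0,.5736])
o=get_obs();f=o['wrist_force']-np.array([-.5,.1,-3.9]);print("axial",(f@n).round(1),"e2",(f@e2).round(1),"y",f[1].round(1),"torque",o['torque'].round(2),"pos",o['ee_pos'].round(4))
d=o['ee_pos']-np.array([.6408,-.101,.1872]);print("to go",(d@n*1e3).round(1),"e2 off",(d@e2*1e3).round(1))
E
python3 f.py
```

```text
axial 1.3 e2 -0.3 y -0.8 torque [-0.28  1.52 -0.23] pos [ 0.6347 -0.1015  0.1954]
to go 10.2 e2 off -0.3
```

apply_moves(
  rows=[
    [0.9, -0.4, -1.2, 0, 0, 0, 1],
    [0.9, 0, -1.2, 0, 0, 0, 1],
    [0, 0, 0, 0, 0, 0, 1],
  ],
)

```text
time: 21.52
ee_pos: [0.6366, -0.1017, 0.1931]
tcp_rot: [145.0, 0.0, 90.0]
wrist_force: [-2.9, -0.5, -2.1]
opening: 0.0283
```

```bash
python3 f.py
```

```text
axial 2.8 e2 -1.0 y -0.6 torque [-0.13  1.74 -0.16] pos [ 0.6366 -0.1017  0.1931]
to go 7.2 e2 off -0.1
```

apply_moves(
  rows=[
    [0.4, -0.2, -1.5, 0, 0, 0, 1],
    [0.9, 0, -1.2, 0, 0, 0, 1],
    [0, 0, 0, 0, 0, 0, 1],
  ],
)

```text
time: 21.9
ee_pos: [0.638, -0.1018, 0.1896]
tcp_rot: [145.1, 0.0, 90.0]
wrist_force: [2.1, -1.3, -8.6]
opening: 0.028
```

```bash
python3 f.py
```

```text
axial -5.4 e2 -0.6 y -1.4 torque [-0.14  1.09 -0.02] pos [ 0.638  -0.1018  0.1896]
to go 3.6 e2 off -0.9
```

The axial force has gone to -5.4 N: the jaws have ridden over the head and are pulling the coupler on. I'll keep pushing.

apply_moves(
  rows=[
    [0.9, -0.3, -1.2, 0, 0, 0, 1],
    [0.9, 0, -1.2, 0, 0, 0, 1],
    [0.9, 0, -1.2, 0, 0, 0, 1],
    [0, 0, 0, 0, 0, 0, 1],
  ],
)

```text
time: 22.4
ee_pos: [0.6406, -0.1023, 0.1872]
tcp_rot: [145.0, 0.0, 90.0]
wrist_force: [-3.6, -0.4, -3.3]
opening: 0.0281
```

```bash
python3 f.py
```

```text
axial 2.2 e2 -2.2 y -0.5 torque [-0.03  1.94 -0.01] pos [ 0.6406 -0.1023  0.1872]
to go 0.1 e2 off -0.2
```

apply_moves(
  rows=[
    [0.3, 0, -1.6, 0, 0, 0, 1],
    [0.9, 0, -1.3, 0, 0, 0, 1],
    [0.9, 0, -1.3, 0, 0, 0, 1],
    [0, 0, 0, 0, 0, 0, 1],
  ],
)

```text
time: 22.9
ee_pos: [0.6427, -0.1024, 0.1844]
tcp_rot: [144.9, 0.0, 90.0]
wrist_force: [-11.9, 0.2, 4.0]
opening: 0.0283
```

```bash
python3 f.py
```

```text
axial 13.0 e2 -4.8 y 0.1 torque [0.13 2.75 0.04] pos [ 0.6427 -0.1024  0.1844]
to go -3.4 e2 off -0.0
```

apply_moves(
  rows=[
    [0.3, 0, -2, 0, 0, 0, 1],
    [0.6, 0, -2, 0, 0, 0, 1],
    [1.1, 0, -1.6, 0, 0, 0, 1],
    [0, 0, 0, 0, 0, 0, 1],
  ],
)

```text
time: 23.4
ee_pos: [0.6454, -0.1024, 0.18]
tcp_rot: [144.8, 0.1, 90.0]
wrist_force: [-10.5, 0.0, 7.7]
opening: 0.0279
```

```bash
python3 f.py
```

```text
axial 15.2 e2 -1.6 y -0.1 torque [0.14 2.14 0.1 ] pos [ 0.6454 -0.1024  0.18  ]
to go -8.6 e2 off -0.4
```

apply_moves(
  rows=[
    [0.8, 0, -1.8, 0, 0, 0, 1],
    [1.0, 0, -1.7, 0, 0, 0, 1],
    [1.1, 0, -1.6, 0, 0, 0, 1],
    [0.7, 0, -1, 0, 0, 0, 1],
    [0, 0, 0, 0, 0, 0, 1],
  ],
)

```text
time: 24.02
ee_pos: [0.6491, -0.1025, 0.1744]
tcp_rot: [144.8, 0.1, 90.0]
wrist_force: [-13.6, 1.0, 9.2]
opening: 0.0285
```

```bash
python3 f.py; python3 chk.py k3
```

```text
axial 18.2 e2 -3.2 y 0.9 torque [0.19 2.13 0.1 ] pos [ 0.6491 -0.1025  0.1744]
to go -15.2 e2 off -0.5
ee [ 0.6491 -0.1025  0.1745] [-13.7   1.1   8.8]
scene mouth (353, 640) tip (388, 504)
top mouth (368, 334) tip (381, 384)
```

View pics/k3_scene.png

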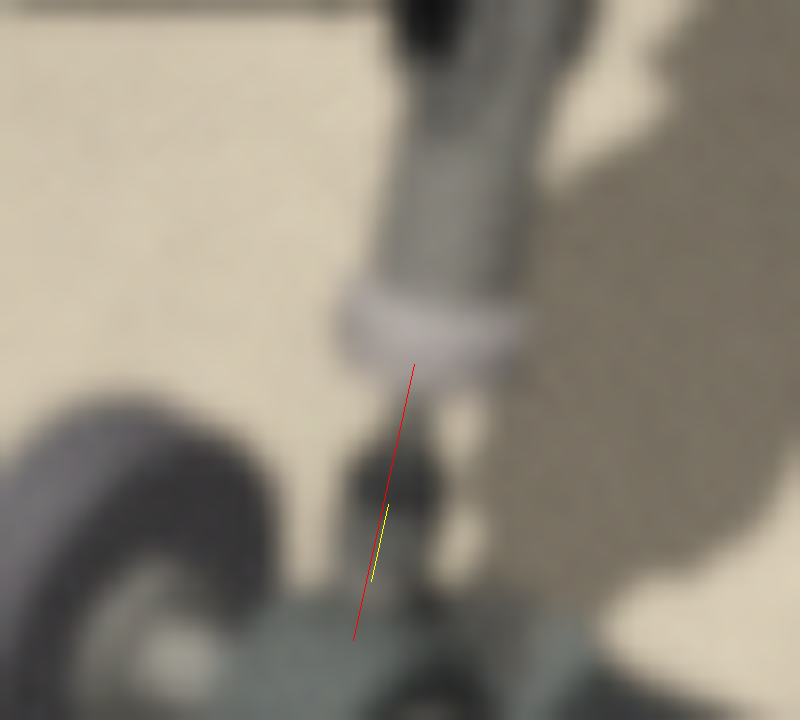

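apply_moves(
  rows=[
    [0, 0, 0, 0, 0, 0, 1],
    [0, 0, 0, 0, 0, 0, 1],
    [0, 0, 0, 0, 0, 0, 1],
  ],
)

```text
time: 24.6
ee_pos: [0.6491, -0.1024, 0.1745]
tcp_rot: [144.8, 0.1, 90.0]
wrist_force: [-13.4, 1.0, 9.5]
opening: 0.0277
```

```bash
python3 f.py; python3 look.py z1 top 150 190 120 110 6; cp pics/z1_full.png pics/z1f.png
```

```text
axial 18.4 e2 -2.9 y 0.9 torque [0.21 2.15 0.18] pos [ 0.6491 -0.1024  0.1745]
to go -15.2 e2 off -0.5
```

View pics/z1.png

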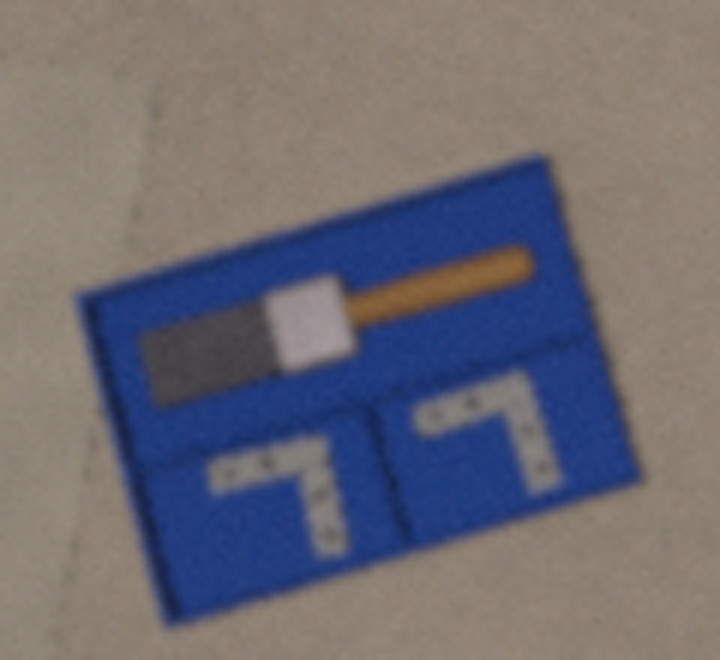

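The top picture shows the brush flat and lengthwise in the long section, from the bristle tip at about (175,251) to the handle end at (238,233). The brackets haven't moved. The push is steady at about 18 N, so I'm handing the job in.

```bash
python3 -c "
from workcell import *
print(job_done())
o=get_obs();print(o['time'],o['wrist_force'],o['opening'])"
```

```text
the job is handed in; nothing more can be done
None
the job is handed in; nothing more can be done
```

I laid the brush in the long tray section, snapped the coupler onto the nipple next to the felt wheel, and handed the job in at about 24.6 s. `job_done` reports no verdict, so the result rests on my own last checks.

**Last checks**
- **Brush:** the top camera shows it flat, lengthwise and released in the long section, clear of the walls. The brackets have not moved.
- **Snap:** the axial force rose, dropped to -5.4 N as the jaws pulled over the head, then climbed past the 12 N preload.
- **Push:** it held steady at about 18.4 N along the nipple axis, with about 3 N sideways. The spring rate puts the stroke at about 15–16 mm. The arm's travel and the picture give about 13–17 mm, so all are above the 10 mm needed.
- **Squareness:** the tool is tilted 35.2° from vertical, and in the scene picture the gun's axis is within about 2° of the nipple's.
- **Grip:** I set 100 N, and the opening stayed at 28 mm.

**What disagreed**
- **Tool position:** the fingertips stand about 20 mm behind the reported TCP when nearly shut, not the 17 mm ahead that `tip_reach` gives. The first close therefore passed over the brush handle. I measured the offset in the pictures and worked with that from then on.
- **Finger opening:** it reads 2–3 mm below the true thickness when gripping.
- **Other bystanders:** I did not re-check these in a close crop at the end. Nothing touched them that I noticed.

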